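# Hold the rubber stamp up to the phone for a colleague to inspect

### The job

A colleague on a video call wants to inspect the rubber stamp. Lift the stamp out of the caddy and hold it up to the phone on its stand: its flat rubber underside squarely facing the phone's front lens, about 15 cm from the lens and centred straight in front of it (along the line at right angles to the screen), with the stamp's long side running across the phone's width. Finish while the gripper is still holding it there, steady; do not knock the phone or its stand, and leave the other things in the caddy as they are.

Things in the scene. Friction and masses are not known exactly. Their poses are not given: they have to be found in the camera images.
- stamp: Rubber stamp, loose, upright in a caddy pocket: block 28 (x) x 62 (y) x 22 mm high whose underside is the rubber face; on top a round wooden handle: neck 18 mm thick up to 42 mm, knob 24 mm thick at most from 42 to 73 mm above the face; 50 to 85 g. Grip the knob from any side about 57 mm above the face. Origin: centre of the rubber face; z up through the handle, y along the long side.
- caddy: Low dark-wood desk caddy, fixed: 72 (x) x 222 (y) mm, walls 25 mm high and 3 mm thick, floor 4 mm. Three pockets in a row along y, 66 x 70 mm inside, centres at y = -73, 0, +73 mm. Origin: centre of its underside; z up. Stamp, bottle and eraser stand in one pocket each; which in which varies.
- bottle: Correction-fluid bottle, loose, upright in a pocket of the caddy: round, 30 mm thick, 64 mm high. Origin: centre of its underside, z up. Must stay as it is.
- eraser: Small eraser, loose, lying in a pocket of the caddy: 21 x 45 x 12 mm. Origin: centre of its underside. Must stay as it is.
- phone_stand: Phone stand, fixed: base plate 80 x 80 x 8 mm (centre 5 mm to +x of the origin) and a neck carrying a tilting cradle on a hinge 66 mm above the desk. The phone (148 x 72 x 9 mm, black screen up) is fixed in the cradle, lengthwise along x, its centre at the hinge. Origin: on the desk below the hinge; z up, x away from the robot when unturned.
- stand_tilt (a joint): Tilt of cradle and phone: 0 = screen level, facing up; growing values raise the phone's far end so that the screen leans towards the robot. 0.45 to 0.72 rad at the start. Stiff: it stays unless knocked.
- lens (a point): The phone's front lens, a grey ring 6 mm wide on the phone's centre line, 8 mm from its upper (far) end. x: along the screen to the upper end; y: across the phone's width, level; z: out of the screen, the line of sight. Wanted: rubber face centre 0.15 m along z from here, stamp z axis the same way as this z (so the rubber faces the lens), stamp y parallel to this y, either way round.
Mind the look-alikes: they are no part of the job. Of the things like the stamp, leave any that is pink; of the rest the smaller one is meant.

How it is judged:
On the way:
1. the gripper has lifted the stamp clear above the caddy (height (world z) of stamp above 0.06 m and contact force between the fingers and stamp above 0.5 N), for 0.2 s.
At the end, for the whole second after the job is handed in: The gripper holds the stamp still in the air: centre of the rubber face 12 to 18 cm in front of the lens and within 25 mm (phone x and y) of its line of sight, face square to the lens within 0.2 rad, long side along the phone's width within 0.25 rad, touching neither stand nor caddy (z of stamp in the frame of lens between 0.12 and 0.18 m and x of stamp in the frame of lens between -0.025 and 0.025 m and y of stamp in the frame of lens between -0.025 and 0.025 m and angle between the z axis of stamp and the z axis of lens, either way round below 0.2 rad and angle between stamp's own z axis and vertical below 1.2 rad and angle between the y axis of stamp and the y axis of lens, either way round below 0.25 rad and height (world z) of stamp above 0.12 m and contact force between the fingers and stamp above 0.5 N and linear speed of stamp below 0.03 m/s and angular speed of stamp below 0.2 rad/s and contact force between stamp and phone_stand below 0.1 N and contact force between stamp and caddy below 0.1 N); the arm keeps its last pose, push and grip.
It fails at once if the phone or its stand is knocked (contact force between anything else and phone_stand above 3 N or distance of lens from where it was at the start of the episode above 0.01 m).
It fails at once if the bottle in the caddy is disturbed (distance of bottle from where it was at the start of the episode above 0.03 m or angle between bottle's own z axis and vertical above 0.4 rad).
It fails at once if the eraser in the caddy is disturbed (distance of eraser from where it was at the start of the episode above 0.03 m).
It also fails if it takes over 32 s, if anything falls off the work surface, if the arm or the gripper's body presses on something with over 40 N, if the wrist force passes 120 N, or if a joint passes its speed limit or range.

### The arm

A 6-joint arm with a two-finger parallel gripper is mounted at the origin on a cart in front of the work surface, level with it; the furniture and walls round the work are solid. World frame = base frame: x ahead of the robot, y to its left, z up, the work surface at z = 0. Lengths are in m, angles in rad, forces in N, time in s.
With the tool pointing down it reaches from about 0.3 to 0.85 m from the base axis. Payload 5.4 kg.
Tool frame: the origin (TCP) lies on the mounting face of the last link; the fingertips stand 173 mm ahead of it and the grasp point (between the pads) lies 155 mm ahead of it; z points along the fingers, y is the line along which they close (so a half turn about z gives the same grasp; the last joint's range is limited). The gripper opens to 85 mm and grips with 20 to 120 N. Pads are 22 mm wide; open, the fingers measure 114 mm over their backs; the gripper's body (76 mm by 85 mm) begins 54 mm behind the grasp point. The pads swing forward as they close: fully open they stand 13 mm farther back than shut.
Start: joints at [0.973, 0.158, 1.597, -0, 1.386, -0.21], TCP at [0.217, 0.532, 0.405] pointing down, gripper open.
Joint ranges: [-2.91, 2.91], [-0.94, 2.29], [0.18, 2.7], [-1.29, 4.43], [0.17, 2.64], [-3, 3]. Speed limits (rad/s): [2.57, 2.57, 3.14, 3.14, 3.14, 3.14].

### API

Orientations are given as [roll, pitch, yaw] about the fixed x, y, z axes, in that order (R = Rz(yaw) Ry(pitch) Rx(roll)).
In Python, from bench import r gives the robot as it stands. The module is installed in compiled form; this text tells all that it offers.
- The arm moves only by the tool jog_arm, never from a script. Its argument "series" is a list of rows, each a list of 7 numbers: the shift along the world's x, y, z in shares of 600 mm (1.0 is 600 mm), then the turn, a rotation vector about the world's x, y, z in normalised numbers (1 is 4 rad), then the opening, from -1 (shut) to 1 (fully open). In form: [[dx, dy, dz, wx, wy, wz, claw], ...]. A call has exactly 10 rows; each row is the pose to reach, as a shift and turn from the pose commanded when the call began; what a row does not reach only later rows make up. A row lasts 1/8 s, in which the tool goes at most 62.5 mm and 10.7 degrees, less where a joint would pass 70% of its speed; a pose out of reach is approached as far as the arm can. A shift or turn number past 1, either way, is cut back to 1. A call with a gripper value outside its range is refused whole. The fingers move at their own pace and stop on an object; "grip_force" is the grip in N (left out, the last holds). Time passes only in rows, so rows that repeat a pose let the fingers close, or fill a call up. It gives the time, the measured TCP pose, the force, the opening and the grip force at its end, in the units of the state.
- r.sense(): the state, without advancing time (a new reading comes with each control period).
- r.snapshot(name): name is "side" or "top"; returns a dict with "pixels" (384x512x3 uint8, blue, green, red), "range_z" (384x512 float32, m along the optical axis (not along the pixel's ray), 0 where there is no reading), "mtx" (3x3 intrinsics, pixels), "k1" (the pictures are not rectified: a ray, as slopes to the right and down, at radius r is drawn at 1 + k1 r^2 times it, then the intrinsics apply), "R" (3x3) and "t" (3): a world point X has camera coordinates R X + t. Camera axes: x right, y down, z forward; pixel columns grow to the right and rows downward; lengths in m; the calibration is good to about 2 mm. A picture is of the moment at which its call begins.
- r.sign_off(): hands the job in; it is judged then, once.
The state is a dict: "time": time; "qpos": joint angles; "qd": joint speeds; "effort": joint torques, N m; "tcp_pos": TCP position; "orientation": TCP orientation; "contact_force": force on the tool from outside, world axes, zero at the start; "ft_torque": the same for the moment, N m; "grip_width": finger opening in m; "gripper_force": force on a finger pad.
Only numpy, scipy, OpenCV 4.12 (cv2) and the standard library are available. Lean on these libraries where they do the work, as an engineer would, in place of code of your own. Each camera call takes 0.05 s, during which the arm holds its last target. There are 200 camera calls.

## Working session

There is one attempt and no reset: what is moved stays moved. The work goes in short steps, Python scripts to look and compute and a tool call to move; the robot and the scene stay as the last step left them, time stands still between calls to the robot, and variables do not carry over. Pictures are saved under pics/ and viewed, at most 10 in all, crops included, and the job is handed in when it is done.

Besides the shell and the picture viewer there is one more tool, called after "Call:" as name([rows], argument=value, ...), one row to a line, values as JSON. jog_arm: Moves the arm, as the interface text tells. Its arguments: {"type":"object","properties":{"series":{"type":"array"},"grip_force":{"type":"number"}},"required":["series"]}

```bash
mkdir -p pics; cat > h.py <<'E'
import numpy as np, cv2
from bench import r
def pts(s):
    """world point per pixel from range image"""
    h,w=s["range_z"].shape
    v,u=np.mgrid[0:h,0:w].astype(float)
    d=rays(s,np.stack([u,v],-1).reshape(-1,2)).reshape(h,w,3)
    return (d*s["range_z"][...,None]-s["t"])@s["R"]
def rays(s,uv):
    uv=np.asarray(uv,float).reshape(-1,2); K=s["mtx"]
    p=cv2.undistortPoints(uv[:,None],K,np.array([s["k1"],0,0,0,0.]))[:,0]
    return np.c_[p,np.ones(len(p))]
def onplane(s,uv,z):
    d=rays(s,uv)@s["R"]; c=-s["R"].T@s["t"]
    return c+d*((z-c[2])/d[:,2])[:,None]
def proj(s,X):
    c=np.asarray(X).reshape(-1,3)@s["R"].T+s["t"]; p=c[:,:2]/c[:,2:]
    p=p*(1+s["k1"]*(p**2).sum(1,keepdims=True)); return p@np.diag([s["mtx"][0,0],s["mtx"][1,1]])+s["mtx"][:2,2]
E
python3 - <<'E'
from h import *
np.set_printoptions(precision=4,suppress=True)
ims=[]
for n in("top","side"):
    s=r.snapshot(n); np.save(f"{n}0.npy",s,allow_pickle=True); print(n,s["mtx"].tolist(),s["k1"],"cam at",-s["R"].T@s["t"], "fwd",s["R"][2])
    cv2.imwrite(f"pics/{n}0.png",cv2.resize(s["pixels"],(768,576),interpolation=cv2.INTER_CUBIC))
print(r.sense())
E
```

```text
top [[349.3986734356335, 0.0, 250.22418521605252], [0.0, 349.3986734356335, 191.1279383028233], [0.0, 0.0, 1.0]] -0.05793472895430367 cam at [ 0.2864 -0.2529  1.0787] fwd [ 0.2379 -0.01   -0.9712]
side [[444.82426440893914, 0.0, 259.6263529574843], [0.0, 444.82426440893914, 181.86813947531886], [0.0, 0.0, 1.0]] 0.00046875281050704355 cam at [ 0.536  -1.4624  1.1485] fwd [ 0.0056  0.7448 -0.6672]
{'time': 0.1, 'qpos': array([ 0.9729,  0.159 ,  1.5981, -0.    ,  1.3862, -0.2101]), 'qd': array([-0.0019, -0.0015, -0.0024, -0.0006,  0.    , -0.0005]), 'effort': array([  0.0005, -39.699 , -33.2337,  -0.0001,   0.0041,  -0.    ]), 'tcp_pos': array([0.2173, 0.5321, 0.4038]), 'orientation': array([-3.1399, -0.0003,  2.7538]), 'contact_force': array([ 0.3558, -0.2827,  0.2674]), 'ft_torque': array([ 0.019 , -0.0373, -0.0172]), 'gripper_force': 0.0, 'grip_width': 0.08521512014964557}
```

View pics/top0.png

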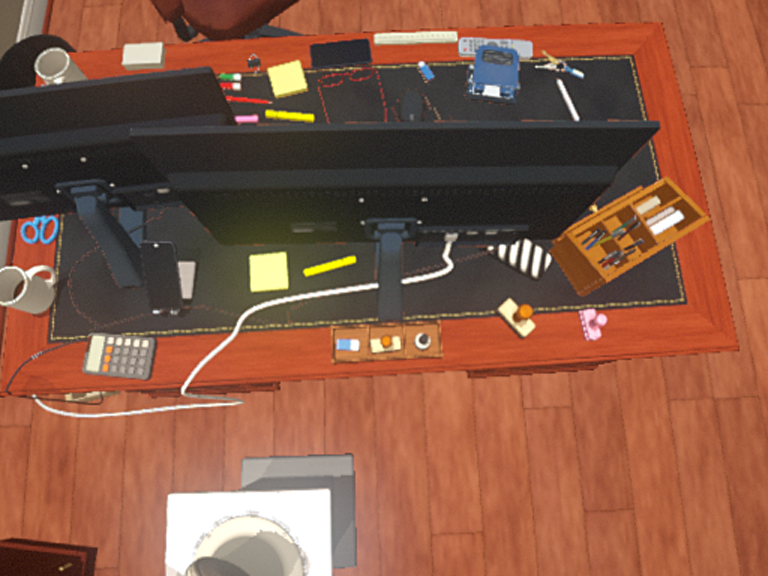

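View pics/side0.png

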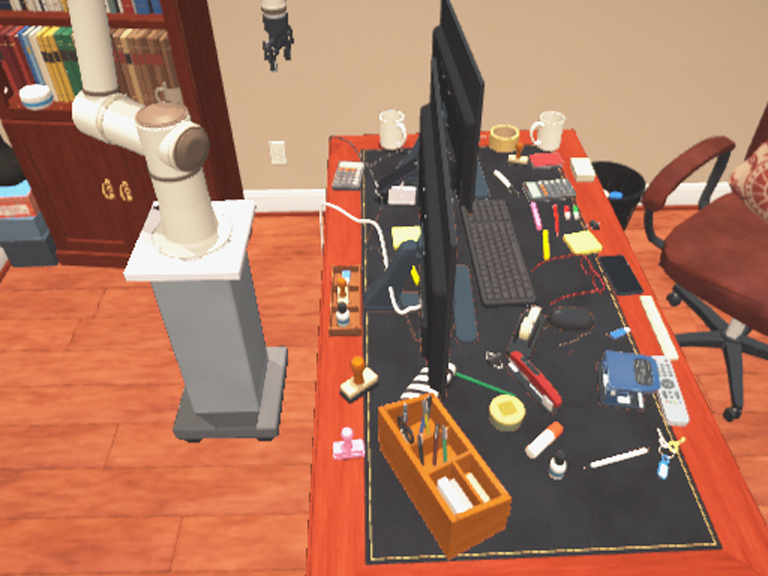

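The top picture shows the caddy at about (387,342): eraser in the left pocket, stamp in the middle, bottle on the right. The phone and stand are at (165,277), with the monitors behind.

Things that could be taken for the stamp (768-px top view):
- The caddy's middle-pocket stamp, (386,343).
- A larger stamp on the desk, (517,317).
- A pink stamp, (594,322).
- A small thing behind the monitors, side view (518,157).

By the description I choose the one in the caddy: it isn't pink, and it's the smaller of the rest. I'll check it in a close crop next.

```bash
python3 - <<'E'
from h import *
np.set_printoptions(precision=4,suppress=True)
t=np.load("top0.npy",allow_pickle=True).item(); s=np.load("side0.npy",allow_pickle=True).item()
c=lambda im,x,y,w,h,S:cv2.resize(im[y:y+h,x:x+w],(w*S,h*S),interpolation=cv2.INTER_CUBIC)
a=c(t["pixels"],215,210,85,35,8)       # caddy
b=c(t["pixels"],85,150,55,65,5)  # phone
d=c(s["pixels"],215,170,35,60,5); e=c(s["pixels"],240,110,50,60,5)
W=800;o=np.zeros((600,W,3),np.uint8)
o[:280,:680]=a; o[280:280+320,:275]=b[:320]; o[285:585,280:455]=d; o[285:585,460:710]=e
cv2.imwrite("pics/crop1.png",o)
P=pts(t)
for n,box in dict(phone=(85,150,55,65),caddy=(215,210,85,35)).items():
    x,y,w,h=box; q=P[y:y+h,x:x+w]; print(n); print("z mm rows step"); print((q[::4,::4,2]*1000).astype(int))
E
```

```text
phone
z mm rows step
[[ 22  22  91   8   0   1   0   1   2   0   1   0   2 209]
 [ 82  20  22  12  -1   0   0   1   0   0   0  -3   0  -1]
 [ 83  20  21  11   0  -1  -3   1   4  -1   1  -2   0   1]
 [ 80  60 120 117 119 118 121 121  -2   0   1   0   3   2]
 [ 81  58 109 107 109 112 109 110 104   1   0   0   0  -2]
 [ 80  57  32  99 107 105 102 104 100   0   0   0   0   1]
 [ 76  60  37  93  97 101  94  96  97   0  -1   0   0   0]
 [ 65  60  33  89  90  94  90  92  88   5  10   5   0   0]
 [ 55  49  35  81  79  83  78  82  79   7   7   7  -1   0]
 [ 41  38  32  73  72  77  77  73  76   6   6   6   0   1]
 [ 26  26  22  64  63  68  60  64  68   5   9   0   2  -2]
 [  1  -2  -2  59  59  58  58  60  61   6   6  -1  -1  -3]
 [  0   3  -1   0  47  49  54  50  53  47   7  -1   0  -2]
 [  0  -1   3   1  42  41  41  44  39  40   4   0  -1   0]
 [  2   0   0   0   3  38  11  -1  40   2  -2  -1   2   8]
 [  0   1   6   0   0   0   3   1  -2   1  -4   0   3   0]
 [  1   2   0   1   0  -1   2   1   2   0   4   0   0   1]]
caddy
z mm rows step
[[-1  0 -1  0  1  0  0  0  0 25 35 34 32 31  0 -1 -3  0  0 -1  1  2]
 [ 0 -2  0 -1  0  4  0  0  1  1  7 14 12  1  2  1 -2  0 -2 22  5 -1]
 [ 0  0 26 21 25 22 16 13  9  5  2  2  3  5  5  5  7  4  1  0  0  0]
 [ 1  0  3  3  3  1  6  6  3  6  3  7  4  3  5  2  1  5  5  6  0 -1]
 [ 1  0  2  0  5  1  5  6  5  2 73 72 28  4  4  2 51 66  4  4 -2  1]
 [ 0  1  4 16 19 20 15  3 17 23 70 76 22 15  6  1 39 38  0  0 -5 -1]
 [-2  0  6  5  3  4  2  4  1 23 22 13  9  0  2  3  3  3  4  4 -1  0]
 [ 1 -1  2  2  2  0  1  2  4  2  7  3  3 23 20 24 24 24 17  8 25  1]
 [-2 -1 12  0 -1 -2 -1  1  0 -1 -2  0  0 -2 -1  0  0 -1  0 -1  0 -1]]
```

View pics/crop1.png

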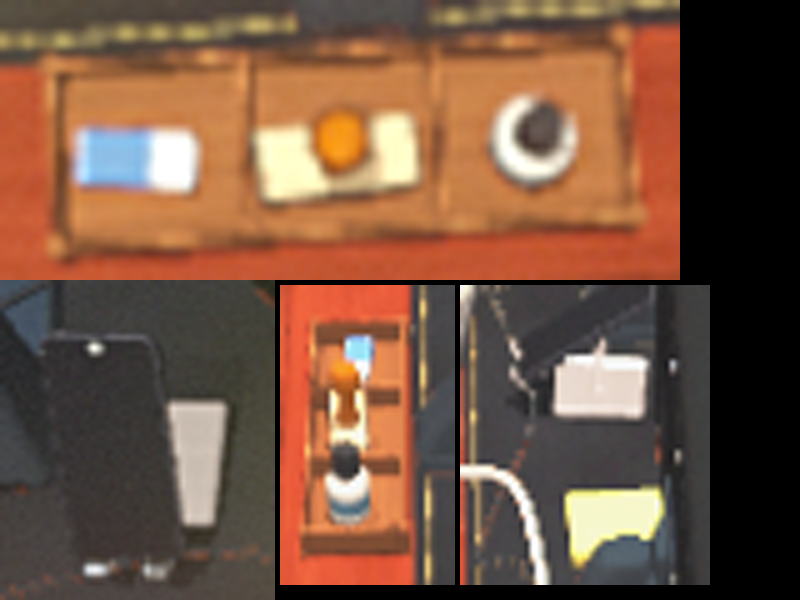

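The crop shows the caddy stamp: cream block with an orange knob at crop (340,140), eraser to its left, bottle to its right. This is the one described. The phone lens shows as a bright dot at crop (95,348), which is about (104,163.6) in the raw top image. Next I measure.

```bash
python3 - <<'E'
from h import *
np.set_printoptions(precision=4,suppress=True)
t=np.load("top0.npy",allow_pickle=True).item(); s=np.load("side0.npy",allow_pickle=True).item()
P=pts(t); im=t["pixels"]; hsv=cv2.cvtColor(im,cv2.COLOR_BGR2HSV)
# phone plane
m=np.zeros(im.shape[:2],bool); m[165:208,90:126]=1; m&=(P[...,2]>.037)&(P[...,2]<.135)
q=P[m]; 
rng=np.random.default_rng(0);best=0
for _ in range(500):
    a=q[rng.choice(len(q),3,False)]; n=np.cross(a[1]-a[0],a[2]-a[0]); n/=np.linalg.norm(n)+1e-12
    k=abs((q-a[0])@n)<.005
    if k.sum()>best: best=k.sum();K=k
c=q[K].mean(0); n=np.linalg.svd(q[K]-c)[2][2]; n*=np.sign(n[2]); print("plane",len(q),best,c,n,"tilt",np.arccos(n[2]),"az",np.arctan2(n[1],n[0]))
M=np.zeros_like(m); M[m]=K; M8=M.astype(np.uint8)*255
cn=max(cv2.findContours(M8,0,2)[0],key=cv2.contourArea)
d=rays(t,cn[:,0])@t["R"]; o=-t["R"].T@t["t"]; X=o+d*(((c-o)@n)/(d@n))[:,None]
y=np.array([0,0,1.]); y=np.cross(n,y); y=np.cross([0,0,1.],n); y/=np.linalg.norm(y); x=np.cross(y,n)  # level axis, x up-screen
print("x",x,"y",y)
R2=np.c_[(X-c)@x,(X-c)@y].astype(np.float32)*1000; print("rect (mm) ",cv2.minAreaRect(R2))
# lens: brightest in upper part
sub=im[158:172,95:115].max(2).astype(float); w=np.clip(sub-130,0,None); print(sub.astype(int)[2:10])
v,u=np.mgrid[158:172,95:115]; uv=[(w*u).sum()/w.sum(),(w*v).sum()/w.sum()]
d=rays(t,[uv])@t["R"]; L=o+d*(((c-o)@n)/(d@n))[:,None]; print("lens px",uv,"world",L)
# stamp
roi=np.zeros_like(m); roi[220:240,243:270]=1
cream=roi&(hsv[...,2]>180)&(hsv[...,1]<110); orange=roi&(hsv[...,1]>190)&(hsv[...,2]>150)&(abs(hsv[...,0].astype(int)-15)<8)
cv2.imwrite("pics/m.png",np.hstack([cream,orange])[215:245]*255)
r1=cv2.minAreaRect(np.argwhere(cream)[:,::-1].astype(np.float32)); box=cv2.boxPoints(r1)
W=onplane(t,np.argwhere(cream)[:,::-1],.022)[:,:2]; rr=cv2.minAreaRect((W*1000).astype(np.float32)); print("block",rr,cv2.boxPoints(rr).round(1).tolist())
k=np.argwhere(orange)[:,::-1]; print("knob n",len(k),k.mean(0),"at z.06",onplane(t,[k.mean(0)],.06), "depth med",np.median(P[orange],0))
hs=cv2.cvtColor(s["pixels"],cv2.COLOR_BGR2HSV); o2=np.zeros_like(m);o2[183:200,222:236]=1
o2&=(hs[...,1]>190)&(hs[...,2]>150)&(abs(hs[...,0].astype(int)-15)<8);k=np.argwhere(o2)[:,::-1]; print("side knob",len(k),k.mean(0),"at .06",onplane(s,[k.mean(0)],.06),np.median(pts(s)[o2],0))
# side: cream extents
# caddy corners from crop px
print("caddy corners",onplane(t,np.array([[55,65],[628,35],[640,218],[58,245]])/8+[215,210],.025)) 
# monitor nearest points near phone: points z>0.13 with x<0.75
b=(P[...,2]>.12)&(P[...,1]>0.05)&(P[...,1]<.5); b[300:]=0; print("monitor min x by y:",[(yy,P[b&(abs(P[...,1]-yy)<.03)][:,[0,2]][P[b&(abs(P[...,1]-yy)<.03)][:,0].argsort()[:300:100]].round(3).tolist()) for yy in (.1,.16,.22,.28,.34)])
E
```

```text
plane 1027 950 [0.5676 0.1632 0.0762] [-0.5915  0.0348  0.8055] tilt 0.6342178739520793 az 3.0827634760401295
x [-0.8041  0.0474 -0.5925] y [-0.0588 -0.9983  0.    ]
rect (mm)  ((5.0717010498046875, -0.7456512451171875), (135.91119384765625, 75.12621307373047), 0.14408071339130402)
[[ 76  89  92  76  75  72  67  66  67  65  64  68  75  71  67  68  69  67
   67  64]
 [ 76  85  88  85  86  88  85  95  95  84  80  95 102 100 102 107 102 100
  101  80]
 [ 51  55  52  53  53  54  47  63 131 118  66  46  54  52  57  55  53  56
   63  82]
 [ 47  49  51  51  52  49  49 117 245 225 132  52  52  51  52  50  48  53
   52  56]
 [ 56  48  54  49  50  51  43  68 155 156  94  52  52  52  51  54  56  56
   56  58]
 [ 52  52  55  46  50  55  47  49  62  63  52  49  55  55  55  52  49  52
   53  53]
 [ 49  49  53  53  53  54  53  51  48  48  49  56  54  52  54  55  53  57
   57  51]
 [ 52  52  56  49  57  56  50  50  49  51  55  54  51  53  58  56  54  56
   57  51]]
lens px [np.float64(103.47348484848484), np.float64(163.18939393939394)] world [[0.6224 0.1628 0.1164]]
block ((425.6137390136719, -278.
[... 266 characters left out ...]
273 -0.2792  0.06  ]] depth med [ 0.4249 -0.2787  0.0746]
side knob 38 [227.7105 189.8158] at .06 [[ 0.4297 -0.2871  0.06  ]] [ 0.4301 -0.2879  0.0663]
caddy corners [[ 0.4631 -0.1741  0.025 ]
 [ 0.4663 -0.3932  0.025 ]
 [ 0.3964 -0.3931  0.025 ]
 [ 0.3946 -0.1738  0.025 ]]
monitor min x by y: [(0.1, [[0.707, 0.193], [0.717, 0.252], [0.718, 0.343]]), (0.16, [[0.62, 0.12], [0.707, 0.133], [0.712, 0.195]]), (0.22, [[0.625, 0.121], [0.651, 0.159], [0.666, 0.158]]), (0.28, [[0.625, 0.123], [0.644, 0.165], [0.662, 0.203]]), (0.34, [[0.698, 0.233], [0.701, 0.258], [0.701, 0.327]])][ WARN:0@0.769] global loadsave.cpp:1063 imwrite_ Unsupported depth image for selected encoder is fallbacked to CV_8U.
```

The rows are not in the units I measure in: shifts go in shares of 600 mm and turns go in shares of 4 rad. I convert before sending: -402 mm is -0.67, 203 mm is 0.3383, -0.55 rad is -0.1375.

Call:
jog_arm([
  [0.0417,-0.0667,0,0,0,-0.0138,1],
  [0.0833,-0.1333,0,0,0,-0.0275,1],
  [0.125,-0.2,0,0,0,-0.0413,1],
  [0.1667,-0.2667,0,0,0,-0.055,1],
  [0.2083,-0.3333,0,0,0,-0.0688,1],
  [0.2417,-0.4,0,0,0,-0.0825,1],
  [0.275,-0.4667,0,0,0,-0.0963,1],
  [0.3,-0.5333,0,0,0,-0.11,1],
  [0.3217,-0.6,0,0,0,-0.1238,1],
  [0.3383,-0.67,0,0,0,-0.1375,1],
], grip_force=60)

```text
time: 1.35
tcp_pos: [0.4206, 0.1289, 0.4044]
orientation: [-3.141, -0.0, 2.202]
contact_force: [0.0, -0.2, -0.1]
grip_width: 0.085
gripper_force: 0.0
```

In the tool's units: -409 mm is -0.6817, -360 mm is -0.6, -0.538 rad is -0.1345.

Call:
jog_arm([
  [0.0017,-0.075,0,0,0,-0.015,1],
  [0.0033,-0.15,0,0,0,-0.03,1],
  [0.005,-0.225,0,0,0,-0.045,1],
  [0.0067,-0.3,0,0,0,-0.06,1],
  [0.0083,-0.375,-0.0167,0,0,-0.075,1],
  [0.01,-0.45,-0.0417,0,0,-0.09,1],
  [0.0117,-0.525,-0.0667,0,0,-0.105,1],
  [0.0133,-0.6,-0.1,0,0,-0.12,1],
  [0.0133,-0.6817,-0.125,0,0,-0.1345,1],
  [0.0133,-0.6817,-0.125,0,0,-0.1345,1],
])

```text
time: 2.6
tcp_pos: [0.4276, -0.281, 0.3279]
orientation: [-3.139, -0.002, 1.662]
contact_force: [0.8, 0.6, -0.1]
grip_width: 0.0855
gripper_force: 0.0
```

```bash
python3 - <<'E'
from h import *
s=r.sense(); print({k:np.round(s[k],4) for k in("time","tcp_pos","orientation","qpos","contact_force")})
E
```

```text
{'time': np.float64(2.6), 'tcp_pos': array([ 0.4276, -0.281 ,  0.3279]), 'orientation': array([-3.1394e+00, -2.2000e-03,  1.6618e+00]), 'qpos': array([-8.1770e-01,  6.9100e-02,  1.8519e+00, -4.0000e-04,  1.2236e+00,
       -9.0860e-01]), 'contact_force': array([ 0.7964,  0.5589, -0.0783])}
```

In the tool's units: -113 mm is -0.1883, -110 mm is -0.1833.

Call:
jog_arm([
  [0,0,-0.0333,0,0,0,1],
  [0,0,-0.0667,0,0,0,1],
  [0,0,-0.1,0,0,0,1],
  [0,0,-0.1333,0,0,0,1],
  [0,0,-0.1583,0,0,0,1],
  [0,0,-0.175,0,0,0,1],
  [0,0,-0.1833,0,0,0,1],
  [0,0,-0.1883,0,0,0,1],
  [0,0,-0.1883,0,0,0,1],
  [0,0,-0.1883,0,0,0,1],
])

```text
time: 3.85
tcp_pos: [0.4286, -0.2789, 0.2171]
orientation: [3.141, 0.001, 1.666]
contact_force: [-0.3, 0.8, -1.2]
grip_width: 0.0856
gripper_force: 0.0
```

```bash
python3 - <<'E'
from h import *
c=lambda im,x,y,w,h,S:cv2.resize(im[y:y+h,x:x+w],(w*S,h*S),interpolation=cv2.INTER_CUBIC)
t=r.snapshot("top");s=r.snapshot("side"); 
a=c(t["pixels"],205,190,100,65,4);b=c(s["pixels"],195,140,80,100,5)
o=np.zeros((500,800,3),np.uint8);o[:260,:400]=a;o[:,400:]=b;cv2.imwrite("pics/g.png",o)
E
```

```text
(no output)
```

View pics/g.png

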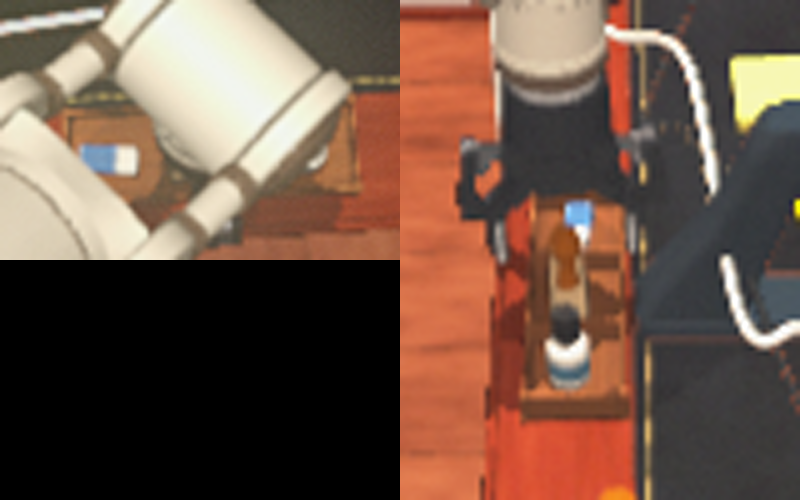

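The fingers straddle the knob (crop (565,240), with the fingers at x≈500 and 632), and nothing has been touched. Close now.

Call:
jog_arm([
  [0,0,0,0,0,0,-1],
  [0,0,0,0,0,0,-1],
  [0,0,0,0,0,0,-1],
  [0,0,0,0,0,0,-1],
  [0,0,0,0,0,0,-1],
  [0,0,0,0,0,0,-1],
  [0,0,0,0,0,0,-1],
  [0,0,0,0,0,0,-1],
  [0,0,0,0,0,0,-1],
  [0,0,0,0,0,0,-1],
], grip_force=60)

```text
time: 5.2
tcp_pos: [0.4285, -0.2788, 0.2169]
orientation: [3.141, 0.0, 1.666]
contact_force: [-1.5, 1.1, 4.2]
grip_width: 0.0213
gripper_force: 58.6
```

In the tool's units: 190 mm is 0.3167, 180 mm is 0.3.

Call:
jog_arm([
  [0,0,0.0167,0,0,0,-1],
  [0,0,0.0367,0,0,0,-1],
  [0,0,0.0667,0,0,0,-1],
  [0,0,0.1,0,0,0,-1],
  [0,0,0.1417,0,0,0,-1],
  [0,0,0.1833,0,0,0,-1],
  [0,0,0.225,0,0,0,-1],
  [0,0,0.2667,0,0,0,-1],
  [0,0,0.3,0,0,0,-1],
  [0,0,0.3167,0,0,0,-1],
])

```text
time: 6.45
tcp_pos: [0.4285, -0.2788, 0.409]
orientation: [3.14, 0.002, 1.666]
contact_force: [0.3, -0.8, -1.5]
grip_width: 0.0209
gripper_force: 58.7
```

```bash
python3 - <<'E'
from h import *
from scipy.spatial.transform import Rotation as Ro
np.set_printoptions(precision=4,suppress=True)
c=lambda im,x,y,w,h,S:cv2.resize(im[y:y+h,x:x+w],(w*S,h*S),interpolation=cv2.INTER_CUBIC)
q=r.sense(); s=r.snapshot("side"); T=r.snapshot("top")
print(q["time"],q["tcp_pos"],q["orientation"],q["grip_width"],q["gripper_force"],q["qpos"])
k=proj(s,q["tcp_pos"]+[0,0,-.18])[0].astype(int); x,y=max(k[0]-40,0),max(k[1]-50,0)
cv2.imwrite("pics/l.png",np.hstack([c(s["pixels"],x,y,80,100,5),c(T["pixels"],205,170,100,125,4)]))
n=np.array([-.5915,.0348,.8055]); n/=np.linalg.norm(n); L=np.array([.6224,.1628,.1164])
X=-np.cross(np.cross([0,0,1.],n),n); X/=np.linalg.norm(X); X*=np.sign(X[0])
print("up-screen x",X,"lens y",np.cross(n,X))
st=L+.15*n; tcp=st+(.057+.155)*n
# tool y = +X, tool z=-n
Rt=np.c_[np.cross(X,-n),X,-n]; R0=Ro.from_euler("xyz",q["orientation"])
print("stamp target",st,"tcp target",tcp,"shift mm",(tcp-q["tcp_pos"])*1000)
print("rotvec",(Ro.from_matrix(Rt)*R0.inv()).as_rotvec())
E
```

```text
6.45 [ 0.4285 -0.2788  0.409 ] [3.1396 0.0025 1.6658] 0.020903535452382434 58.674391619861126 [-0.8135 -0.0125  1.7689  0.0001  1.3821 -0.9085]
up-screen x [ 0.8041 -0.0473  0.5925] lens y [0.0587 0.9983 0.    ]
stamp target [0.5337 0.168  0.2372] tcp target [0.4083 0.1754 0.408 ] shift mm [-20.2537 454.1752  -1.0205]
rotvec [ 0.0139 -0.6327 -0.1478]
```

View pics/l.png

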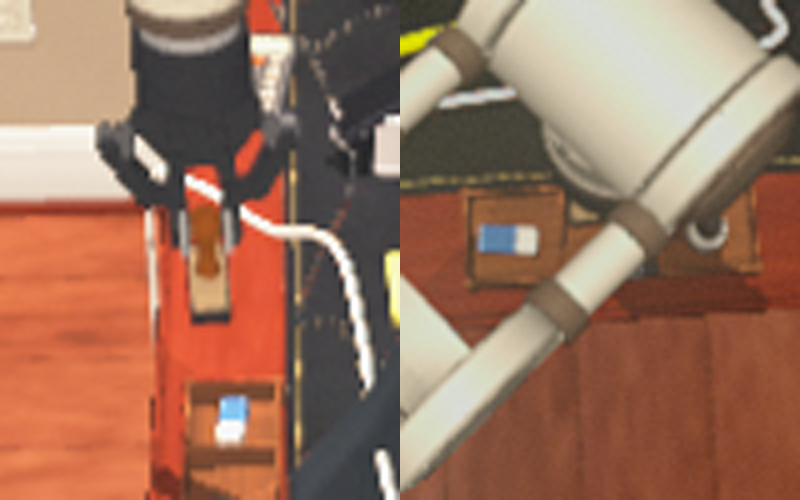

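The side view shows the stamp hanging straight in the grip at crop (208,255), and the eraser and bottle haven't moved. Now I carry it over and tilt in proportion.

In the tool's units: 245 mm is 0.4083, 235 mm is 0.3917, -0.316 rad is -0.079.

Call:
jog_arm([
  [-0.0017,0.025,0.0033,0,-0.005,-0.0013,-1],
  [-0.0033,0.0667,0.0083,0.0003,-0.0125,-0.003,-1],
  [-0.005,0.1167,0.0167,0.0005,-0.0225,-0.0053,-1],
  [-0.0067,0.1667,0.0233,0.0008,-0.0325,-0.0075,-1],
  [-0.0083,0.2167,0.0283,0.001,-0.0425,-0.01,-1],
  [-0.01,0.2667,0.0333,0.0013,-0.0525,-0.0123,-1],
  [-0.0117,0.3167,0.0333,0.0015,-0.0625,-0.0145,-1],
  [-0.0133,0.3583,0.0333,0.0018,-0.07,-0.0163,-1],
  [-0.0167,0.3917,0.0333,0.0018,-0.075,-0.0175,-1],
  [-0.0167,0.4083,0.0333,0.0018,-0.079,-0.0185,-1],
])

```text
time: 7.8
tcp_pos: [0.4178, -0.0322, 0.4256]
orientation: [2.826, 0.01, 1.591]
contact_force: [0.9, 0.0, -0.4]
grip_width: 0.021
gripper_force: 58.7
```

In the tool's units: 209 mm is 0.3483, 200 mm is 0.3333, -0.316 rad is -0.079.

Call:
jog_arm([
  [-0.0017,0.025,0,0,-0.005,-0.0013,-1],
  [-0.0033,0.0667,-0.0033,0.0003,-0.015,-0.0035,-1],
  [-0.005,0.1167,-0.0083,0.0005,-0.025,-0.0058,-1],
  [-0.0067,0.1667,-0.0133,0.0008,-0.0375,-0.0088,-1],
  [-0.0083,0.2167,-0.0183,0.001,-0.05,-0.0118,-1],
  [-0.01,0.2667,-0.0233,0.0013,-0.06,-0.014,-1],
  [-0.0117,0.3083,-0.0283,0.0015,-0.07,-0.0163,-1],
  [-0.0133,0.3333,-0.0317,0.0018,-0.075,-0.0175,-1],
  [-0.0167,0.3483,-0.035,0.0018,-0.079,-0.0185,-1],
  [-0.0167,0.3483,-0.035,0.0018,-0.079,-0.0185,-1],
])

```text
time: 9.05
tcp_pos: [0.4079, 0.1757, 0.4047]
orientation: [2.512, -0.002, 1.515]
contact_force: [-0.3, -0.4, -1.1]
grip_width: 0.0211
gripper_force: 58.7
```

```bash
python3 - <<'E'
from h import *
from scipy.spatial.transform import Rotation as Ro
np.set_printoptions(precision=4,suppress=True)
c=lambda im,x,y,w,h,S:cv2.resize(im[y:y+h,x:x+w],(w*S,h*S),interpolation=cv2.INTER_CUBIC)
q=r.sense(); s=r.snapshot("side"); t=r.snapshot("top")
np.save("s1.npy",s,allow_pickle=True);np.save("t1.npy",t,allow_pickle=True)
print(q["time"],q["tcp_pos"],q["orientation"],q["grip_width"],q["gripper_force"],q["qpos"])
n=np.array([-.5915,.0348,.8055]); n/=np.linalg.norm(n); L=np.array([.6224,.1628,.1164])
R=Ro.from_euler("xyz",q["orientation"]).as_matrix(); st=q["tcp_pos"]+.212*R[:,2]
X=np.array([.8041,-.0473,.5925]);Y=np.cross(n,X)
print("stamp",st,"in lens",(st-L)@np.c_[X,Y,n],"axis err",np.arccos(-R[:,2]@n),"y err",np.arccos(abs(R[:,0]@Y)))
print("proj side",proj(s,[st,L]),"top",proj(t,[st,L]))
cv2.imwrite("pics/f.png",np.hstack([c(s["pixels"],220,70,80,100,5),c(t["pixels"],80,130,100,125,4)]))
E
```

```text
9.05 [0.4079 0.1757 0.4047] [ 2.512  -0.002   1.5146] 0.021105808744386657 58.69662344455719 [ 0.1741 -0.3838  2.1433 -0.1911  0.7741  0.326 ]
stamp [0.5326 0.169  0.2334] in lens [-0.0032  0.0009  0.1476] axis err 0.005617185694631758 y err 0.011848283630173505
proj side [[254.5702  82.8032]
 [276.069  107.6713]] top [[ 80.3417 182.4027]
 [103.4802 163.1779]]
```

View pics/f.png

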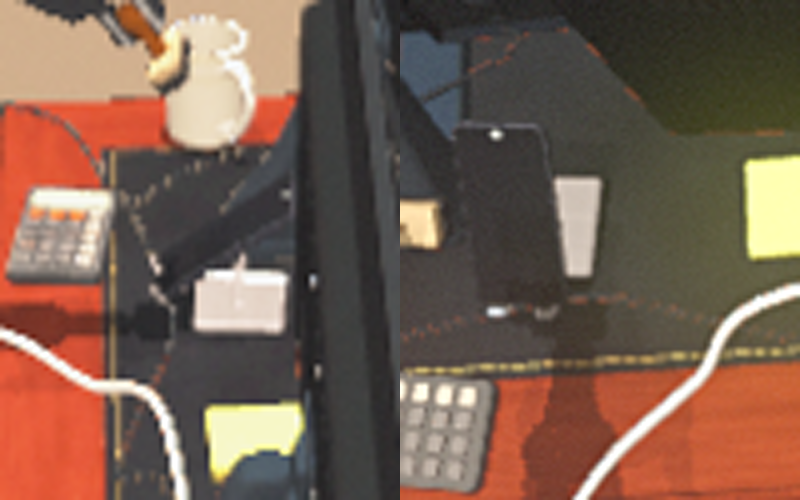

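The side view shows the stamp's cream block at crop (168,60), tilted toward the raised end of the phone at (285,200). The phone hasn't moved. One numeric check of the held stamp against the projected block, then I hand in.

```bash
python3 - <<'E'
from h import *
from scipy.spatial.transform import Rotation as Ro
np.set_printoptions(precision=3,suppress=True)
q=r.sense(); R=Ro.from_euler("xyz",q["orientation"]).as_matrix(); st=q["tcp_pos"]+.212*R[:,2]
B=np.array([[a,b,c] for a in(-.014,.014) for b in(-.031,.031) for c in(0,.022)])
W=st+B@np.c_[R[:,1],R[:,0],-R[:,2]].T
for f,bx in(("s1",(235,65,30,30)),("t1",(60,165,50,40))):
    s=np.load(f+".npy",allow_pickle=True).item(); x,y,w,h=bx; hs=cv2.cvtColor(s["pixels"],cv2.COLOR_BGR2HSV)[y:y+h,x:x+w]; P=pts(s)[y:y+h,x:x+w]
    m=(np.linalg.norm(P-st,axis=-1)<.05)&(hs[...,1]<150)&(hs[...,2]>90)
    k=np.argwhere(m)[:,::-1]+[x,y]; p=proj(s,W)
    print(f,len(k),"mask rect",cv2.minAreaRect(k.astype(np.float32)),"pred",cv2.minAreaRect(p.astype(np.float32)),"cloud mean",((P[m]-st)@np.c_[R[:,1],R[:,0],-R[:,2]]).mean(0),"min/max",np.percentile((P[m]-st)@np.c_[R[:,1],R[:,0],-R[:,2]],[3,97],axis=0))
E
```

```text
s1 79 mask rect ((252.24000549316406, 80.32001495361328), (13.600000381469727, 10.40000057220459), 53.13010025024414) pred ((253.06495666503906, 80.86894226074219), (10.997210502624512, 11.886148452758789), 56.61202621459961) cloud mean [ 0.005 -0.015  0.017] min/max [[-0.014 -0.036 -0.   ]
 [ 0.016  0.019  0.044]]
t1 187 mask rect ((77.99657440185547, 185.02899169921875), (24.770343780517578, 12.560433387756348), 6.709836959838867) pred ((78.31925964355469, 183.70816040039062), (29.931018829345703, 13.625860214233398), 1.009118914604187) cloud mean [ 0.001 -0.012  0.021] min/max [[-0.015 -0.03   0.009]
 [ 0.011  0.023  0.038]]
```

In the tool's units: 3 mm is 0.005, 2 mm is 0.0033.

Call:
jog_arm([
  [0,0,0.0033,0,0,0,-1],
  [0,0,0.005,0,0,0,-1],
  [0,0,0.005,0,0,0,-1],
  [0,0,0.005,0,0,0,-1],
  [0,0,0.005,0,0,0,-1],
  [0,0,0.005,0,0,0,-1],
  [0,0,0.005,0,0,0,-1],
  [0,0,0.005,0,0,0,-1],
  [0,0,0.005,0,0,0,-1],
  [0,0,0.005,0,0,0,-1],
])

```text
time: 10.4
tcp_pos: [0.4084, 0.1753, 0.4087]
orientation: [2.51, -0.002, 1.513]
contact_force: [0.4, -0.1, -0.7]
grip_width: 0.0211
gripper_force: 58.7
```

The stamp is within about 1 to 2 px (roughly 4 mm) and a few degrees of the target, and it's steady. I'm handing in.

```bash
python3 -c "
from bench import r
print(r.sign_off())"
```

```text
the job is handed in; nothing more can be done
None
```

I handed the job in with the gripper holding the stamp steady, rubber side facing the lens, about 15 cm out and centred by my measurements; the phone, bottle and eraser looked unmoved, and sign-off returned no verdict.

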